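# Prime the table-top gas cooker, refit its tap knob and hold it pressed in

### The arm

A 7-joint arm with a two-finger parallel gripper is mounted at the origin on a cart in front of the work surface, level with it; the furniture and walls round the work are solid. World frame = base frame: x ahead of the robot, y to its left, z up, the work surface at z = 0. Lengths are in m, angles in rad, forces in N, time in s.
With the tool pointing down it reaches from about 0.425 to 0.875 m from the base axis. Payload 4.7 kg.
Tool frame: the origin (TCP) lies between the finger pads; the fingertips stand ctrl.tip_reach ahead of it and the grasp point (between the pads) lies 5 mm behind it (ctrl.tip_reach is the distance from the TCP to the fingertips, in m); z points along the fingers, y is the direction in which the jaws open and shut (so a half turn about z gives the same grasp; the last joint's range is limited). The gripper opens to 87 mm and grips with 3 to 60 N. Pads are 19 mm wide; open, the fingers measure 117 mm over their backs; the gripper's body (75 mm by 190 mm) begins 51 mm behind the grasp point.
Start: joints at [1.217, 0.321, -0.07, 1.45, 0.023, 1.371, -0.057], TCP at [0.234, -0.607, 0.237] pointing down, gripper open.
Joint ranges: [-2.86, 2.86], [-0.3, 2.09], [-1.38, 1.24], [0.06, 2.45], [-1.56, 4.7], [0.09, 2.05], [-2.69, 2.69]. Speed limits (rad/s): [2.57, 2.57, 3.14, 3.14, 3.14, 3.14, 3.14].

### API

Orientations are given as a rotation vector (axis times angle).
In Python, from bench import ctrl gives the robot as it stands.
- The arm moves only by the shell command python3 -m handwheel 'ROWS' [FORCE]. ROWS is JSON, a list of rows, each a list of 7 numbers: the shift along the tool's x, y, z in mm, then the turn, a rotation vector about the tool's x, y, z in rad, then the gripper's target within -1 to 1 (shut at 1, half-way at 0, fully open at -1). In form: [[dx, dy, dz, ax, ay, az, grip], ...]. A call has 1 to 12 rows; each row is the pose to reach, as a shift and turn from the pose commanded when the call began, along the tool's axes at that moment; what a row does not reach only later rows make up. A row lasts 1/8 s, in which the tool goes at most 62.5 mm and 10.7 degrees, less where a joint would pass 70% of its speed; a pose out of reach is approached as far as the arm can. A call with a gripper value outside its range is refused whole. The fingers move at their own pace and stop on an object; FORCE is the grip in N (left out, the last holds). Time passes only in rows, so rows that repeat a pose let the fingers close. It gives the time, the measured TCP pose, the force and the opening at its end, in the units of the state.
- ctrl.get_state(): the state, without advancing time (a new reading comes with each control period).
- ctrl.get_image(name): name is "scene" or "side" or "wrist"; returns the picture (420x560x3 uint8, red, green, blue); there is no depth.
- ctrl.camera_model(name): a dict with "mtx" (3x3 intrinsics, pixels), "k1" (the pictures are not rectified: a ray, as slopes to the right and down, at radius r is drawn at 1 + k1 r^2 times it, then the intrinsics apply), "xyz" and "orientation" of the camera in the world. Camera axes: x right, y up, looking along -z (the intrinsics and any distortion apply to the point x, -y, -z); pixel columns grow to the right and rows downward; lengths in m; the calibration is good to about 2 mm. A picture is of the moment at which its call begins: read the wrist's pose just before it. camera_model takes no time and is no camera call; for the wrist camera it gives the pose at the moment of the call.
- ctrl.close_job(): hands the job in, once; it reports no verdict.
The state is a dict: "time": time; "joint_positions": joint angles; "qd": joint speeds; "joint_torque": joint torques, N m; "position": TCP position; "tool_rot": TCP orientation; "ft_force": force on the tool from outside, world axes, zero at the start; "torque": the same for the moment, N m; "grip_width": opening from 0.0 (shut) to 1.0 (fully open).
Only numpy, scipy, OpenCV 4.12 (cv2) and the standard library are available. Lean on these libraries where they do the work, as an engineer would, in place of code of your own. Each camera call takes 0.05 s, during which the arm holds its last target.

### The job

The tap knob of the small gas cooker was taken off for cleaning. First prime the gas line: press the red priming plunger all the way down to its stop, hold it there for a moment and let it come up again; then pick up the black knob, turn it so that its pointer is on the same side as the flat of the tap's D-shaft, push it fully home on the shaft, press it on until the sprung tap is at its lower stop, and keep it so: finish while still gripping the knob and holding the tap pressed in. Leave the salt shaker, the spice pot and the amber glass where they stand.

Things in the scene. Friction and masses are not known exactly. Their poses are not given: they have to be found in the camera images.
- cooker: Fixed one-ring gas cooker, steel box 240 x 260 mm (x, y), flat top 55 mm above the worktop. Origin: centre of its underside; x axis from front (robot side) to back. On the front strip of its top, at x = -75 mm, stand the tap and the priming plunger, at y = -70 and +70 mm, either way round. Burner and pan rest, 32 mm high, stand behind, 55 mm or more from their axes.
- tap_tip (a point): Top end, on the axis, of the bare upright brass tap shaft: 12 mm round with one flat 3 mm from the axis (D section), 22 mm out of a dark bezel (54 mm wide, 6 mm high) on the cooker's top; top edge chamfered over 2 mm. z up; x axis square out of the flat. A white tick on the bezel's rim lies on the flat's side. The shaft cannot turn, only be pressed down.
- tap (a joint): Travel of the sprung tap shaft in m: 0 = up (at rest), 0.005 = pressed down to its lower stop. The spring needs 3 N to start and 8 N at the stop, and pushes back up when let go.
- primer_top (a point): Centre of the top of the red mushroom head (28 mm diameter) of the priming plunger, 34 mm above the cooker's top when up; it moves down with the plunger; z is up.
- primer (a joint): Travel of the priming plunger in m: 0 = up, 0.010 = pressed down to its stop. The spring needs 2 N to start and 7 N at the stop, and it comes up by itself.
- knob: Loose black knob, 36 mm high, 50 g, upright: skirt 40 mm wide, 8 mm high; above it a grip bar 40 mm long (x), 20 mm wide (y). White line on the bar's top and end marks +x, the pointer. Origin: underside, on the axis; z up. From below a blind D-bore, 16 mm deep, 0.6 mm wider than the shaft all round, flat on the pointer side. Home: underside 16 mm below the shaft's tip.
- knob_pointer (a point): Point of the knob 18 mm from its axis on the pointer side, at the height of its underside; same axes as the knob.
- salt_shaker: Small clear salt shaker with a grey cap, 44 mm diameter, 90 mm high, standing loose; origin: centre of its underside.
- spice_pot: Spice jar with a white cap, 41 mm diameter, 99 mm high, standing loose; origin: centre of its underside.
- amber_glass_b: Amber drinking glass, 78 mm diameter, 97 mm high, standing loose; origin: centre of its underside.
Mind the look-alikes: they are no part of the job. Leave any green or purple look-alike of the knob alone.

How it is judged:
By the outcome, as a careful person would: the job done as asked, in the order asked, and still so for the second after the job is handed in, while the arm keeps its last pose, push and grip.
It also fails if it takes over 51 s, if anything falls off the work surface, if the arm or the gripper's body presses on something with over 40 N, if the wrist force passes 120 N, or if a joint passes its speed limit or range.

## Working session

There is one attempt and no reset: what is moved stays moved. The work goes in short steps, Python scripts to look and compute and a shell command to move; the robot and the scene stay as the last step left them, time stands still between calls to the robot, and variables do not carry over. Pictures are saved under pics/ and viewed, and the job is handed in when it is done.

```bash
mkdir -p pics; ls; python3 - <<'E'
from bench import ctrl
import cv2
print(ctrl.tip_reach, ctrl.get_state())
for n in ["scene","side","wrist"]:
    m=ctrl.camera_model(n); print(n,m)
    cv2.imwrite(f"pics/{n}0.png",ctrl.get_image(n)[:,:,::-1])
E
```

```text
pics
0.014 {'time': 0.0, 'joint_positions': array([ 1.21709288,  0.32178158, -0.07007678,  1.45167318,  0.02260949,
        1.37079409, -0.05695955]), 'qd': array([-0.00071667, -0.00081086,  0.00073518, -0.00123517, -0.00158405,
       -0.00012062, -0.00064473]), 'joint_torque': array([-6.43280032e-05, -4.91282129e+01, -4.04140949e-01, -3.12525022e+01,
       -6.39184099e-02,  4.36723139e-02,  2.02231736e-04]), 'position': array([ 0.23347632, -0.60605788,  0.23548924]), 'tool_rot': array([-3.08684413e+00, -5.74107935e-01,  7.06604154e-04]), 'ft_force': array([-0.72105496,  0.06103802, -0.2843008 ]), 'torque': array([ 0.00203424, -0.00467214,  0.06784897]), 'grip_width': 0.9992792621492878}
scene {'mtx': array([[430.90702806,   0.        , 286.30119122],
       [  0.        , 430.90702806, 208.87107495],
       [  0.        ,   0.        ,   1.        ]]), 'k1': -0.012576547215296361, 'xyz': array([0.1235328 , 0.50631896, 0.79043693]), 'orientation': array([ 0.36037438, -0.96199438, -2.28940003])}
side {'mtx': array([[389.59510295,   0.        , 283.27310809],
       [  0.        , 389.59510295, 221.10563302],
       [  0.        ,   0.        ,   1.        ]]), 'k1': -0.09541871654312349, 'xyz': array([ 0.31633144, -0.88506912,  0.47161701]), 'orientation': array([ 1.12566606, -0.20396608, -0.28499689])}
wrist {'mtx': array([[376.21139609,   0.        , 278.46475513],
       [  0.        , 376.21139609, 208.75380192],
       [  0.        ,   0.        ,   1.        ]]), 'k1': -0.04883988195296478, 'xyz': array([ 0.29805624, -0.58194916,  0.38350886]), 'orientation': array([-0.22533826,  0.15662537, -1.1968764 ])}
```

View pics/scene0.png

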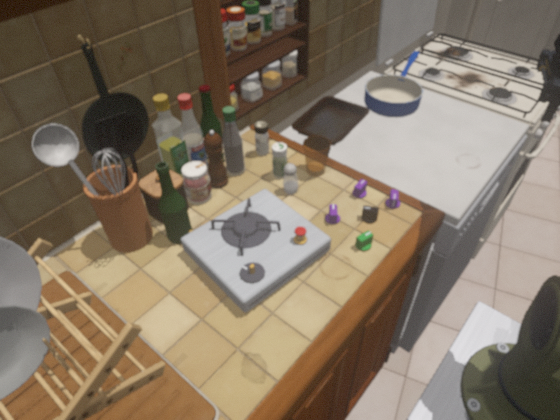

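View pics/side0.png

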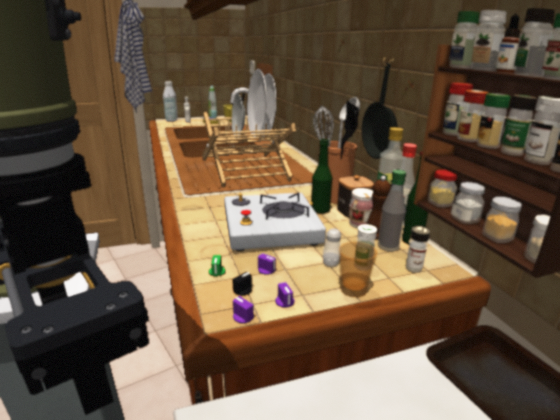

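View pics/wrist0.png

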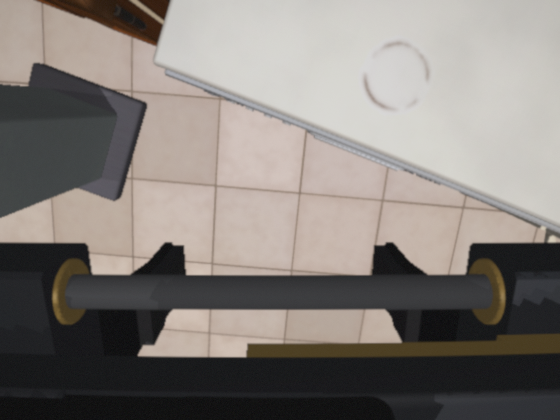

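The scene picture shows the black knob at (370,213), with the purple look-alikes at (334,213), (361,188) and (394,198) and a green one at (365,240). The red primer is at (300,233) and the tap at (252,270). In the side picture the black knob is at (242,284). I choose the black one and check it in a crop.

```bash
cat > h.py <<'E'
import numpy as np, cv2
from scipy.spatial.transform import Rotation as R
def ray(m,u,v):
    p=cv2.undistortPointsIter(np.array([[[u,v]]],float),m['mtx'],np.array([m['k1'],0,0,0.]),None,None,(3,50,1e-9))[0,0] if hasattr(cv2,'undistortPointsIter') else cv2.undistortPoints(np.array([[[u,v]]],float),m['mtx'],np.array([m['k1'],0,0,0.]))[0,0]
    d=R.from_rotvec(m['orientation']).apply([p[0],-p[1],-1]); return np.array(m['xyz']),d/np.linalg.norm(d)
def plane(m,u,v,z):
    o,d=ray(m,u,v); return o+d*(z-o[2])/d[2]
def tri(r1,r2):
    A=np.zeros((3,3));b=np.zeros(3)
    for o,d in (r1,r2):
        P=np.eye(3)-np.outer(d,d);A+=P;b+=P@o
    x=np.linalg.solve(A,b); return x,[np.linalg.norm((np.eye(3)-np.outer(d,d))@(x-o)) for o,d in(r1,r2)]
def proj(m,X):
    p=R.from_rotvec(m['orientation']).inv().apply(np.asarray(X,float)-m['xyz'])
    a,b=p[0]/-p[2],-p[1]/-p[2];s=1+m['k1']*(a*a+b*b)
    return m['mtx'][0,0]*a*s+m['mtx'][0,2],m['mtx'][1,1]*b*s+m['mtx'][1,2]
E
python3 - <<'E'
from bench import ctrl
from h import *
S=ctrl.camera_model('scene');D=ctrl.camera_model('side')
print('knob',tri(ray(S,370,213),ray(D,242,284)))
print('primer',tri(ray(S,300,231),ray(D,246,212)), plane(S,300,231,.089))
print('tap',tri(ray(S,252,267),ray(D,240,199)),plane(S,252,267,.08))
a=cv2.imread('pics/scene0.png')
c1=cv2.resize(a[195:300,180:320],None,fx=5,fy=5,interpolation=cv2.INTER_CUBIC)
c2=cv2.resize(a[170:260,310:410],None,fx=6,fy=6,interpolation=cv2.INTER_CUBIC)
b=cv2.imread('pics/side0.png')
c3=cv2.resize(b[185:325,200:340],None,fx=4,fy=4,interpolation=cv2.INTER_CUBIC)
for i,c in enumerate((c1,c2,c3)): cv2.imwrite(f'pics/c{i}.png',c)
E
```

```text
knob (array([ 0.46249195, -0.22294042,  0.01729127]), [np.float64(1.1017518772693658e-05), np.float64(1.101751877258899e-05)])
primer (array([ 0.52467097, -0.01295391,  0.08400922]), [np.float64(0.0006190363191934885), np.float64(0.0006190363191934604)]) [ 0.5211305  -0.00906961  0.089     ]
tap (array([0.54363951, 0.12173577, 0.06815084]), [np.float64(0.0030762460269635862), np.float64(0.0030762460269635784)]) [0.54025535 0.1272616  0.08      ]
```

View pics/c0.png

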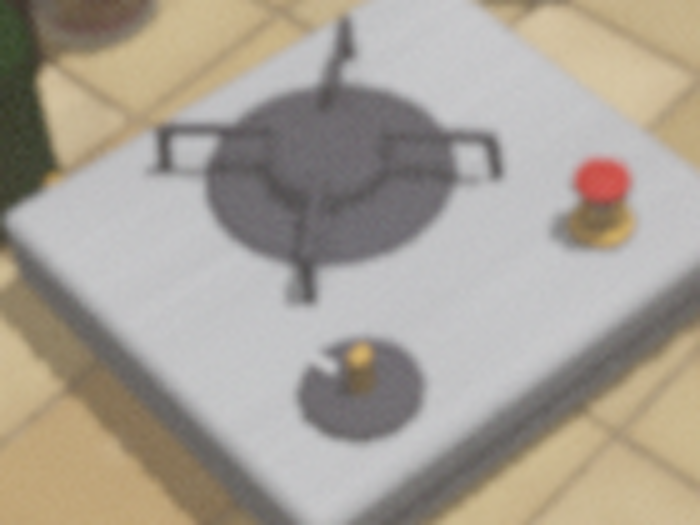

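View pics/c1.png

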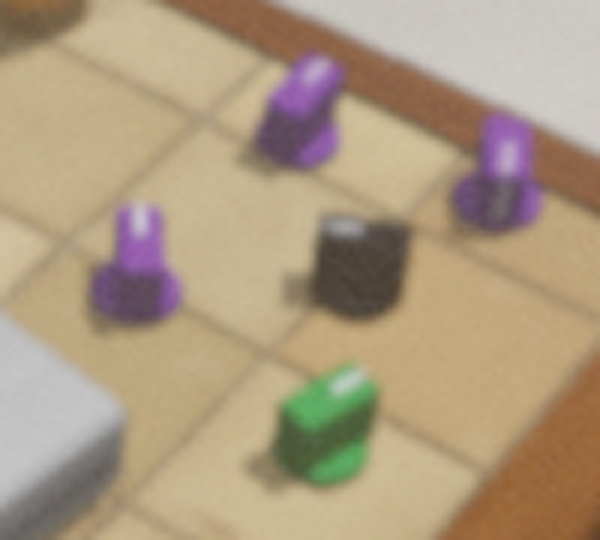

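View pics/c2.png

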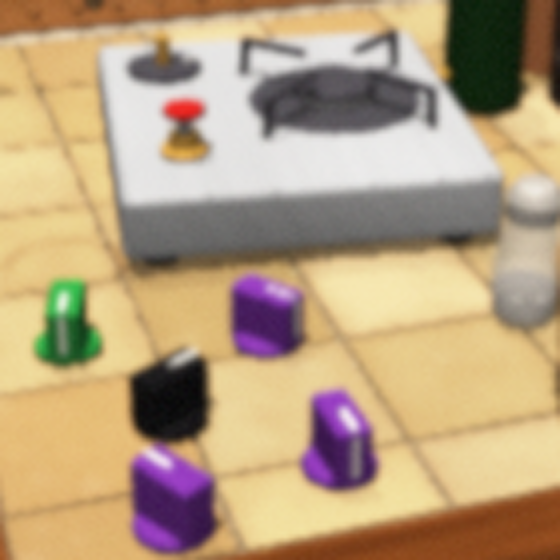

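```bash
python3 - <<'E'
from bench import ctrl
from h import *
S=ctrl.camera_model('scene');D=ctrl.camera_model('side');W=ctrl.camera_model('wrist')
st=ctrl.get_state();T=R.from_rotvec(st['tool_rot']);print('tool axes cols\n',T.as_matrix().round(3))
print('cam in tool',T.inv().apply(W['xyz']-st['position']).round(4)); print('cam rot in tool\n',(T.inv()*R.from_rotvec(W['orientation'])).as_matrix().round(3))
f=lambda u,v:(180+u/5,195+v/5)
c=plane(S,*f(362,388),.061);t=plane(S,*f(325,362),.061);print('bezel',c,'tick',t,np.degrees(np.arctan2(*(t-c)[[1,0]])))
print('primer top',plane(S,*f(602,180),.089),'tip',plane(S,*f(360,352),.083))
g=lambda u,v:(310+u/6,170+v/6)
a=plane(S,*g(330,228),.036);b=plane(S,*g(408,236),.036);print('bar ends',a,b,np.degrees(np.arctan2(*(a-b)[[1,0]])))
s=lambda u,v:(200+u/4,185+v/4)
print('corners of cooker top',[plane(S,*f(*p),.055).round(3) for p in((5,215),(310,520))], plane(D,*s(128,195),.055),plane(D,*s(500,180),.055))
# side view of knob
a=plane(D,*s(195,356),.036);b=plane(D,*s(145,380),.036);print(a,b)
E
```

```text
tool axes cols
 [[ 0.933  0.36  -0.001]
 [ 0.36  -0.933  0.001]
 [-0.    -0.001 -1.   ]]
cam in tool [ 0.0689  0.0004 -0.1479]
cam rot in tool
 [[-0.001  0.967  0.255]
 [ 1.     0.001  0.   ]
 [-0.     0.255 -0.967]]
bezel [0.5405784  0.12751128 0.061     ] tick [0.56224529 0.12737679 0.061     ] -0.3556459408553753
primer top [ 0.52044309 -0.00962927  0.089     ] tip [0.54135555 0.12579017 0.083     ]
bar ends [ 0.47349165 -0.21267419  0.036     ] [ 0.44571236 -0.22906781  0.036     ] 30.546479535260257
corners of cooker top [array([0.739, 0.156, 0.055]), array([0.515, 0.186, 0.055])] [ 0.4774717  -0.06400126  0.055     ] [ 0.69884765 -0.11029691  0.055     ]
[ 0.47838579 -0.2186049   0.036     ] [ 0.44878911 -0.23286883  0.036     ]
```

```bash
python3 - <<'E'
from bench import ctrl
from h import *
S=ctrl.camera_model('scene')
k=np.array([.461,-.221])
g=lambda u,v:(310+u/6,170+v/6)
th=np.radians(30);tx=np.array([np.cos(th),np.sin(th)]);ty=np.array([np.sin(th),-np.cos(th)])
for n,p,z in [('pL',g(138,255),.018),('pT',g(300,115),.018),('pR',g(503,175),.018),('green',g(330,420),.018),('black',g(362,265),.018),('salt',(291,180),.045),('glass',(317,157),.05),('spice',(279,158),.05),('cookercorner',g(118,420),.055)]:
    x=plane(S,*p,z)[:2]; print(n,x.round(3),'rel tool x,y',((x-k)@tx).round(3),((x-k)@ty).round(3))
E
```

```text
pL [ 0.536 -0.165] rel tool x,y 0.093 -0.011
pT [ 0.531 -0.283] rel tool x,y 0.03 0.089
pR [ 0.441 -0.306] rel tool x,y -0.06 0.064
green [ 0.423 -0.136] rel tool x,y 0.009 -0.092
black [ 0.459 -0.219] rel tool x,y -0.001 -0.002
salt [ 0.68  -0.171] rel tool x,y 0.214 0.066
glass [ 0.682 -0.29 ] rel tool x,y 0.157 0.17
spice [ 0.762 -0.219] rel tool x,y 0.262 0.149
cookercorner [ 0.471 -0.055] rel tool x,y 0.092 -0.139
```

```bash
python3 -m handwheel '[[45,-35,0,0,0,0,0],[95,-75,0,0,0,-0.03,0],[150,-119,0,0,0,-0.07,0],[205,-162,20,0,0,-0.1,0],[255,-202,40,0,0,-0.13,0],[300,-238,60,0,0,-0.15,0],[335,-265,70,0,0,-0.15,0],[350,-277,80,0,0,-0.15,0],[350,-277,80,0,0,-0.15,0],[350,-277,80,0,0,-0.15,0]]'
cat > shot.py <<'E'
import sys,pickle,cv2
from bench import ctrl
n=sys.argv[1]
st=ctrl.get_state();W=ctrl.camera_model('wrist');im=ctrl.get_image('wrist')
pickle.dump((st,W),open(f'pics/{n}.pkl','wb'));cv2.imwrite(f'pics/{n}.png',im[:,:,::-1])
print(st['time'],st['position'],st['tool_rot'],st['ft_force'],st['grip_width'])
E
python3 shot.py w1
```

```text
time: 1.4
position: [0.4601, -0.2238, 0.1568]
tool_rot: [3.037, 0.801, -0.001]
ft_force: [-0.4, -1.0, 0.9]
grip_width: 0.5
1.4 [ 0.46007244 -0.2238175   0.1567963 ] [ 3.03677052e+00  8.01466423e-01 -7.65728963e-04] [-0.39454369 -1.04620848  0.93809688] 0.4996245410355676
```

View pics/w1.png

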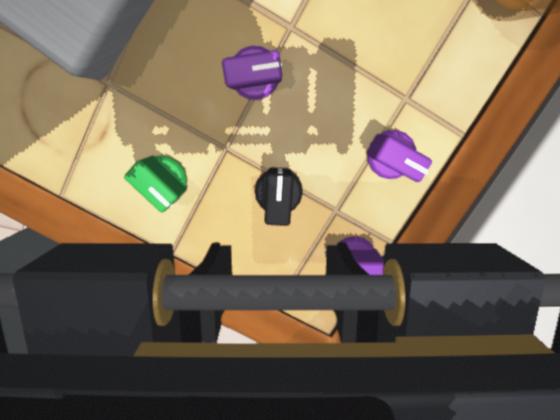

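The black knob is at about (278,195), with its pointer line from (280,176) to (278,200). The look-alikes have clear gaps from the finger positions. Next: measure with masks.

```bash
python3 - <<'E'
import pickle
from h import *
st,W=pickle.load(open('pics/w1.pkl','rb'));im=cv2.imread('pics/w1.png')
hsv=cv2.cvtColor(im,cv2.COLOR_BGR2HSV)
roi=np.zeros(im.shape[:2],np.uint8);roi[160:235,250:310]=255
dark=((hsv[:,:,2]<75)&(roi>0)).astype(np.uint8)
wh=((hsv[:,:,2]>150)&(hsv[:,:,1]<50)&(roi>0)).astype(np.uint8)
n,l,s,c=cv2.connectedComponentsWithStats(wh);i=1+np.argmax(s[1:,4]);print(s[i],c[i])
ys,xs=np.where(l==i);rr=cv2.minAreaRect(np.c_[xs,ys].astype(np.float32));print(rr)
vx=cv2.fitLine(np.c_[xs,ys].astype(np.float32),cv2.DIST_L2,0,.01,.01).ravel();print(vx)
p=[vx[2:]-10*vx[:2],vx[2:]+10*vx[:2]]
q=[plane(W,*a,.036) for a in p];d=q[0]-q[1];print('dir deg',np.degrees(np.arctan2(d[1],d[0])),q)
ys,xs=np.where(dark>0);print('dark bbox',xs.min(),xs.max(),ys.min(),ys.max())
for y in range(164,232,4):
    r=np.where(dark[y]|wh[y])[0]
    if len(r):print(y,r.min(),r.max())
cv2.imwrite('pics/w1c.png',cv2.resize(im[150:240,230:330],None,fx=6,fy=6,interpolation=cv2.INTER_CUBIC))
E
```

```text
[276 176   7  25 141] [279.         187.93617021]
((278.96905517578125, 187.96461486816406), (5.521077632904053, 24.279438018798828), 3.814074993133545)
[ 6.4820305e-02 -9.9789697e-01  2.7900000e+02  1.8793617e+02]
dir deg -154.11944863913266 [array([ 0.4654832 , -0.22112928,  0.036     ]), array([ 0.47884639, -0.21464607,  0.036     ])]
dark bbox 255 301 168 224
168 270 286
172 264 291
176 261 296
180 258 298
184 256 300
188 256 300
192 256 301
196 256 300
200 258 299
204 260 296
208 264 293
212 266 289
216 266 289
220 265 289
224 280 286
```

View pics/w1c.png

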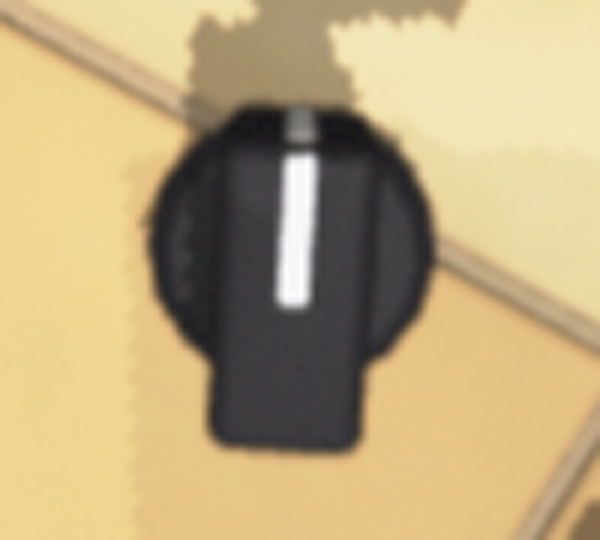

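```bash
python3 - <<'E'
import pickle
from h import *
st,W=pickle.load(open('pics/w1.pkl','rb'))
a=plane(W,280.5,174.7,.036);b=plane(W,277.7,224.8,.036);d=a-b
c=(a+b)/2
print(a,b,np.linalg.norm(d),np.degrees(np.arctan2(d[1],d[0])),c)
# skirt: cols 256..301 at row 190, z .008
print('skirt',plane(W,255.5,191,.008),plane(W,301.3,191,.008),(plane(W,255.5,191,.008)+plane(W,301.3,191,.008))/2)
T=R.from_rotvec(st['tool_rot']).as_matrix();print(T.round(3)); x=T[:,0];print('toolx deg',np.degrees(np.arctan2(x[1],x[0])))
print('shift tool',(T.T@(c-st['position'])*1000).round(1))
E
```

```text
[ 0.48122133 -0.21400644  0.036     ] [ 0.4472919  -0.23086188  0.036     ] 0.03788551434418736 26.41723740666534 [ 0.46425661 -0.22243416  0.036     ]
skirt [ 0.45570007 -0.20552592  0.008     ] [ 0.47387257 -0.23765487  0.008     ] [ 0.46478632 -0.2215904   0.008     ]
[[ 0.87   0.493 -0.   ]
 [ 0.493 -0.87  -0.001]
 [-0.001  0.001 -1.   ]]
toolx deg 29.56884019804225
shift tool [  4.4   0.8 120.8]
```

```bash
python3 -m handwheel '[[0,0,-40,0,0,0,0.5],[45,-48,-80,0,0,0.15,1],[90,-95,-93,0,0,0.3,1],[135,-142,-93,0,0,0.45,1],[180,-190,-93,0,0,0.6,1],[200,-211,-93,0,0,0.6,1],[200,-211,-93,0,0,0.6,1],[200,-211,-93,0,0,0.6,1]]'
python3 shot.py w2
```

```text
time: 2.45
position: [0.5303, 0.058, 0.2497]
tool_rot: [3.138, -0.133, 0.0]
ft_force: [-1.3, -0.4, 0.1]
grip_width: 0.002
2.45 [0.5302759  0.0580482  0.24965693] [ 3.13761633e+00 -1.32544005e-01  2.14359616e-04] [-1.30939971 -0.41708858  0.05617438] 0.0022029767647019512
```

View pics/w2.png

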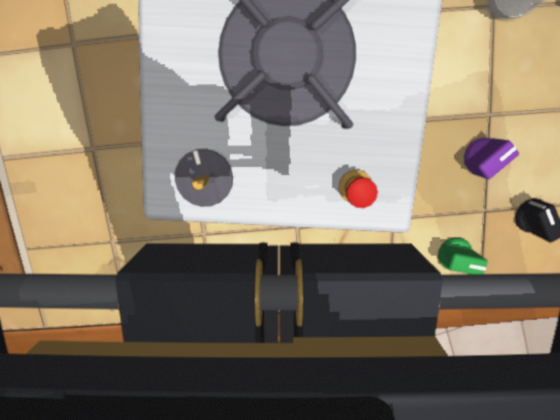

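Tap tip is at about (199,184), the bezel at (203,178) with its tick at (196,157), and the red head at (361,192). Next step: precise centroids.

```bash
python3 - <<'E'
import pickle
from h import *
st,W=pickle.load(open('pics/w2.pkl','rb'));im=cv2.imread('pics/w2.png')
hsv=cv2.cvtColor(im,cv2.COLOR_BGR2HSV)
red=cv2.inRange(hsv,(0,160,90),(8,255,255))|cv2.inRange(hsv,(172,160,90),(180,255,255));red[:,:330]=0;red[:,390:]=0;red[:160]=0;red[215:]=0
c,_=cv2.findContours(red,0,1);c=max(c,key=cv2.contourArea);e=cv2.fitEllipse(c);print('red',e)
# widest disc rim is a bit lower than top; use z .087
P=plane(W,*e[0],.087);print('primer',P)
dk=((hsv[:,:,1]<60)&(hsv[:,:,2]<110)).astype(np.uint8);dk[:145]=0;dk[212:]=0;dk[:,:165]=0;dk[:,240:]=0
dk=cv2.morphologyEx(dk,cv2.MORPH_OPEN,np.ones((3,3)))
c,_=cv2.findContours(dk,0,1);c=max(c,key=cv2.contourArea);c=cv2.convexHull(c);e2=cv2.fitEllipse(c);print('bez',e2);B=plane(W,*e2[0],.0605);print(B)
wh=((hsv[:,:,1]<50)&(hsv[:,:,2]>150)).astype(np.uint8);wh[:,:188]=0;wh[:,208:]=0;wh[:150]=0;wh[168:]=0
ys,xs=np.where(wh>0);t=plane(W,xs.mean(),ys.mean(),.061);print('tick',xs.mean(),ys.mean(),len(xs),t,np.degrees(np.arctan2(t[1]-B[1],t[0]-B[0])))
T=R.from_rotvec(st['tool_rot']).as_matrix();x=T[:,0];print('toolx',np.degrees(np.arctan2(x[1],x[0])))
print('shift to primer',(T.T@(P-st['position'])*1000).round(1))
d=B-P;print('sep',np.linalg.norm(d[:2]),'cooker yaw',np.degrees(np.arctan2(-d[0],d[1])))
cv2.imwrite('pics/w2c.png',cv2.resize(im[140:220,165:245],None,fx=7,fy=7,interpolation=cv2.INTER_CUBIC))
E
```

```text
red ((361.00390625, 191.93035888671875), (28.643280029296875, 29.6046199798584), 81.05146026611328)
primer [ 0.52615711 -0.01259085  0.087     ]
bez ((202.3786163330078, 167.38027954101562), (35.43976593017578, 57.168861389160156), 88.39082336425781)
[0.55490845 0.12394228 0.0605    ]
tick 196.27777777777777 156.77777777777777 54 [0.56493478 0.12801204 0.061     ] 22.092559653987788
toolx -4.837869915701077
shift to primer [  1.8  70.5 162.7]
sep 0.13952754706431264 cooker yaw -11.891682420592298
```

View pics/w2c.png

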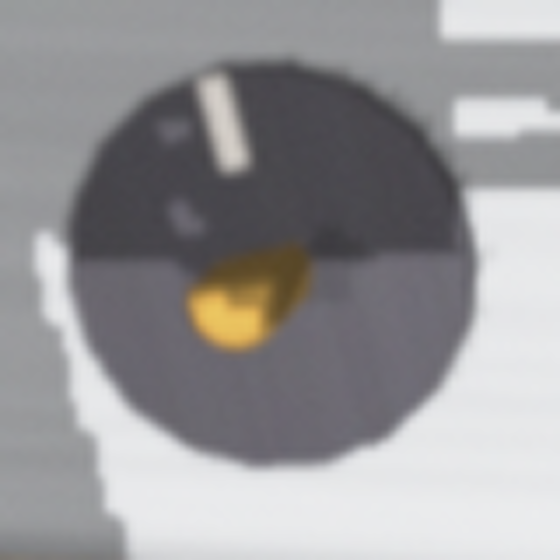

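```bash
python3 - <<'E'
import pickle
from h import *
st,W=pickle.load(open('pics/w2.pkl','rb'))
f=lambda u,v,z:plane(W,165+u/7,140+v/7,z)
B=f(274,263,.061);a=f(212,75,.061);b=f(237,172,.061);ang=lambda d:np.degrees(np.arctan2(d[1],d[0]))
print('bez',B,'tick line dir',ang(a-b),'tick from centre',ang((a+b)/2-B))
print('bezel size',f(478,263,.061)-f(70,263,.061),f(274,60,.061)-f(274,466,.061))
# tip: full round would be centre about here (left/front edge of round part): 
print('tip pix', [165+245/7,140+300/7], 'proj of bezel axis at .083', proj(W,[B[0],B[1],.083]))
P=np.array([.5262,-.0126]);print('sep',np.linalg.norm(B[:2]-P),'yaw',np.degrees(np.arctan2(-(B[0]-P[0]),B[1]-P[1])))
print('cooker front edge',ang(plane(W,147,217,.055)-plane(W,408,231,.055))-90,'left edge',ang(plane(W,140,10,.055)-plane(W,147,215,.055)))
E
```

```text
bez [0.5456045  0.12349156 0.061     ] tick line dir 6.746498798240127 tick from centre 11.964209877270713
bezel size [-0.00464074 -0.05287867  0.        ] [ 0.0529074  -0.00715639  0.        ]
tip pix [200.0, 182.85714285714286] proj of bezel axis at .083 (np.float64(199.24615446307803), np.float64(182.09018587856562))
sep 0.13746798376507416 yaw -8.114772837742523
cooker front edge -8.143376145370311 left edge -7.614855494517409
```

```bash
python3 -m handwheel '[[1,35,20,0,0,0,1],[2,70,60,0,0,0,1],[2,70,110,0,0,0,1],[2,70,138,0,0,0,1],[2,70,148,0,0,0,1],[2,70,153,0,0,0,1],[2,70,157,0,0,0,1],[2,70,157,0,0,0,1],[2,70,157,0,0,0,1]]' 20
```

```text
time: 3.62
position: [0.5268, -0.0113, 0.0943]
tool_rot: [3.137, -0.131, 0.002]
ft_force: [-3.8, -2.7, 6.4]
grip_width: 0.005
```

```bash
python3 -m handwheel '[[0,0,2,0,0,0,1],[0,0,3,0,0,0,1],[0,0,4,0,0,0,1],[0,0,4,0,0,0,1]]'; python3 -m handwheel '[[0,0,2,0,0,0,1],[0,0,4,0,0,0,1],[0,0,4,0,0,0,1],[0,0,4,0,0,0,1]]'
```

```text
time: 4.12
position: [0.5271, -0.0112, 0.0931]
tool_rot: [3.135, -0.13, 0.002]
ft_force: [-10.5, -2.9, 24.1]
grip_width: 0.002
time: 4.62
position: [0.5273, -0.0112, 0.0927]
tool_rot: [3.133, -0.131, 0.002]
ft_force: [-21.1, -2.4, 48.8]
grip_width: 0.005
```

```bash
python3 -m handwheel '[[0,0,-6,0,0,0,1],[0,0,-12,0,0,0,1],[0,0,-20,0,0,0,1],[0,0,-35,0,0,0,1],[0,0,-75,0,0,0,1],[-2,-45,-100,0,0,0,1],[-5,-90,-105,0,0,0,1],[-7,-130,-105,0,0,0,1],[-7,-137,-105,0,0,0,1],[-7,-137,-105,0,0,0,1],[-7,-137,-105,0,0,0,1]]'; python3 shot.py w3
python3 -c "
import cv2;im=cv2.imread('pics/w3.png');cv2.imwrite('pics/w3c.png',cv2.resize(im[90:240,180:380],None,fx=4,fy=4,interpolation=cv2.INTER_CUBIC))"
```

```text
time: 6.0
position: [0.5308, 0.1255, 0.1894]
tool_rot: [3.138, -0.133, -0.0]
ft_force: [0.2, 0.7, -0.1]
grip_width: 0.003
6.0 [0.53078854 0.12554289 0.18941171] [ 3.13797409e+00 -1.32734754e-01 -3.89922508e-04] [ 0.16816491  0.72546738 -0.09374806] 0.002683079118982232
```

View pics/w3c.png

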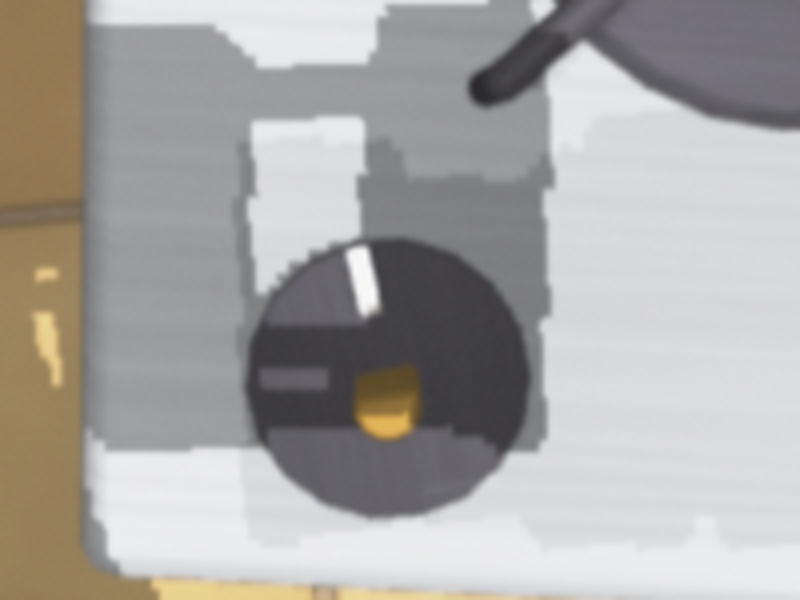

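View pics/w3.png

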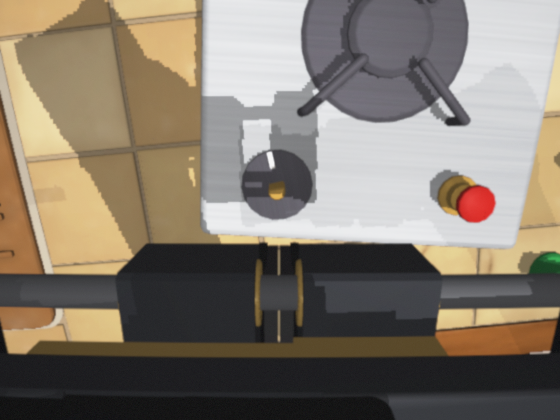

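```bash
python3 - <<'E'
import pickle
from h import *
st,W=pickle.load(open('pics/w3.pkl','rb'))
p=lambda u,v:(180+u/4,90+v/4)
f=lambda u,v,z:plane(W,*p(u,v),z)
B=f(388.5,377,.061);a=f(357,250,.061);b=f(373,314,.061);ang=lambda d:np.degrees(np.arctan2(d[1],d[0]))
print('bez',B,'tick dir',ang(a-b),'from centre',ang((a+b)/2-B),np.linalg.norm((a-B)),np.linalg.norm(b-B))
q=proj(W,[B[0],B[1],.083]);print('axis at .083 in crop',(q[0]-180)*4,(q[1]-90)*4)
print('tip',f(388,405,.083))
print('flat top edge dir', ang(f(356,376,.083)-f(420,366,.083))-90)
print('front edge',ang(plane(W,210,233,.055)-plane(W,505,246,.055))-90)
print('primer',plane(W,476,203.5,.087))
E
```

```text
bez [0.54589991 0.12451678 0.061     ] tick dir 8.852266215628685 from centre 8.711973894796564 0.024323855821246704 0.012184496050025698
axis at .083 in crop 388.22174278167563 401.5036787721375
tip [0.54528881 0.12460824 0.083     ]
flat top edge dir 4.101273163244144
front edge -7.685833125995231
primer [ 0.52576494 -0.01267202  0.087     ]
```

```bash
python3 -m handwheel '[[4,0,-3,0,0,-0.12,1],[7,0,-5,0,0,-0.237,1],[7,0,-5,0,0,-0.237,1],[7,0,-5,0,0,-0.237,1]]'; python3 shot.py w4
python3 -c "
import cv2;im=cv2.imread('pics/w4.png');cv2.imwrite('pics/w4c.png',cv2.resize(im[130:260,210:350],None,fx=5,fy=5,interpolation=cv2.INTER_CUBIC))"
```

```text
time: 6.55
position: [0.5375, 0.126, 0.1944]
tool_rot: [3.132, 0.238, -0.001]
ft_force: [-0.3, 0.6, 0.0]
grip_width: 0.005
6.55 [0.53747925 0.1259725  0.19435746] [ 3.13230451e+00  2.38127759e-01 -5.34434543e-04] [-0.28418666  0.56869469  0.01465186] 0.005265695207556276
```

View pics/w4c.png

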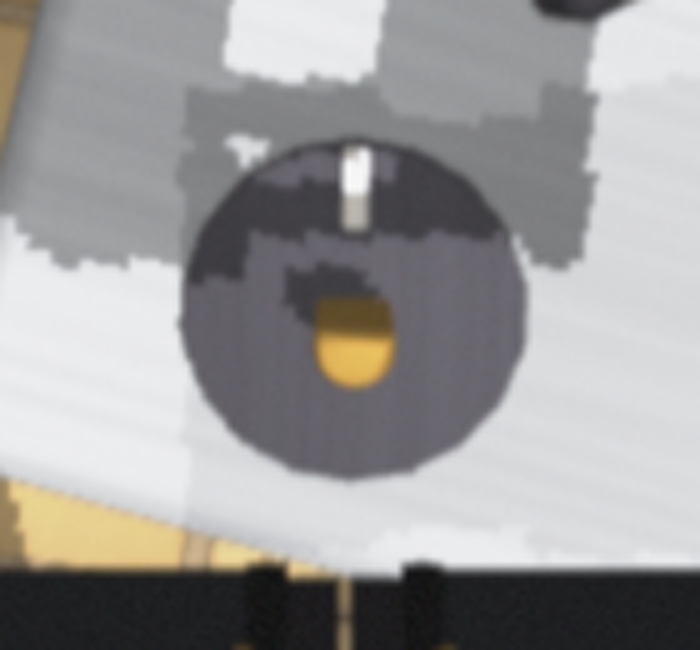

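```bash
python3 - <<'E'
import pickle
from h import *
st,W=pickle.load(open('pics/w4.pkl','rb'))
f=lambda u,v,z:plane(W,210+u/5,130+v/5,z)
T=R.from_rotvec(st['tool_rot']).as_matrix();x=T[:,0];print('yaw',np.degrees(np.arctan2(x[1],x[0])))
B=f(353.5,308.5,.061);a=f(357.5,147,.061);b=f(355,230,.061);ang=lambda d:np.degrees(np.arctan2(d[1],d[0]))
print('bez',B,T.T@(B-st['position']),'tick dir',ang(a-b),ang((a+b)/2-B))
t=f(355.5,349,.083);print('tip',t,T.T@(t-st['position']))
q=proj(W,[B[0],B[1],.083]);print((q[0]-210)*5,(q[1]-130)*5)
# width of shaft edges
print('tipy',[(T.T@(f(u,350,.083)-st['position']))[1] for u in (315,395)])
E
```

```text
yaw 8.694887725149433
bez [0.5458974  0.12493252 0.061     ] [0.00821195 0.00227088 0.13335504] tick dir 7.020115352814672 7.43148311703675
tip [0.54482706 0.12462429 0.083     ] [0.00709944 0.00241867 0.11135547]
354.4955394932589 341.40865478385524
tipy [np.float64(-0.003320122134923082), np.float64(0.008016345604265696)]
```

```bash
python3 -m handwheel '[[-15,40,0,0,0,0,1],[-35,95,0,0,0,-0.06,1],[-57,150,0,0,0,-0.12,1],[-78,205,0,0,0,-0.2,0.5],[-98,260,20,0,0,-0.28,0],[-115,305,40,0,0,-0.307,0],[-125,333,47,0,0,-0.307,0],[-125,333,47,0,0,-0.307,0],[-125,333,47,0,0,-0.307,0]]'; python3 shot.py w5
cat > knob.py <<'E'
import sys,pickle
from h import *
n=sys.argv[1];st,W=pickle.load(open(f'pics/{n}.pkl','rb'));im=cv2.imread(f'pics/{n}.png')
cv2.imwrite(f'pics/{n}c.png',cv2.resize(im[150:270,220:340],None,fx=5,fy=5,interpolation=cv2.INTER_CUBIC))
E
python3 knob.py w5
```

```text
time: 7.72
position: [0.4658, -0.2205, 0.1478]
tool_rot: [-3.058, -0.72, -0.001]
ft_force: [0.1, -0.1, 0.6]
grip_width: 0.487
7.725 [ 0.46579133 -0.22048407  0.1477821 ] [-3.05772067e+00 -7.19538692e-01 -8.70091685e-04] [ 0.12362013 -0.11346023  0.59685762] 0.4866268849487258
```

View pics/w5c.png

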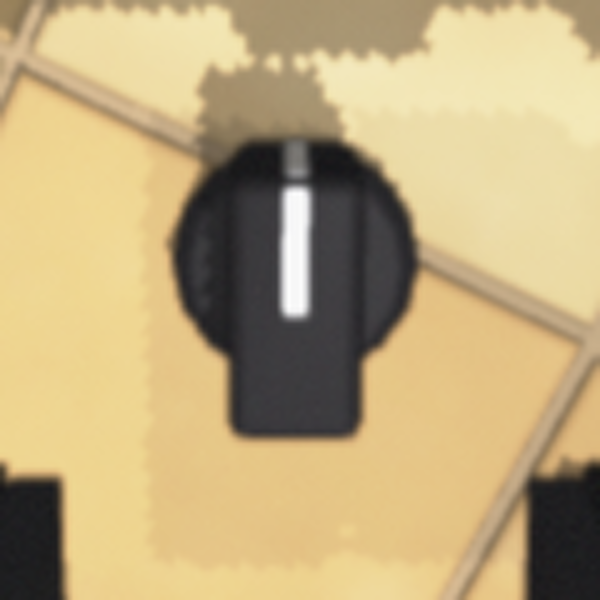

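```bash
python3 - <<'E'
import pickle
from h import *
st,W=pickle.load(open('pics/w5.pkl','rb'))
f=lambda u,v,z:plane(W,220+u/5,150+v/5,z)
T=R.from_rotvec(st['tool_rot']).as_matrix();x=T[:,0];print('yaw',np.degrees(np.arctan2(x[1],x[0])))
a=f(297,180,.036);b=f(295,436,.036);c=(a+b)/2
print(np.linalg.norm(a-b),'centre',c,'in tool',T.T@(c-st['position']),np.degrees(np.arctan2(*(a-b)[[1,0]])))
s=(f(173,262,.008)+f(417,262,.008))/2;print('skirt',T.T@(s-st['position']))
E
```

```text
yaw 26.48369937958214
0.0379787630752625 centre [ 0.46432404 -0.22217541  0.036     ] in tool [-0.00213685  0.00088365  0.11178061] 26.01590124284231
skirt [-0.00190423  0.00078959  0.13978078]
```

```bash
python3 -m handwheel '[[-2,1,40,0,0,0,0],[-2,1,85,0,0,0,0],[-2,1,110,0,0,0,0],[-2,1,123,0,0,0,0],[-2,1,123,0,0,0,0],[-2,1,123,0,0,0,1],[-2,1,123,0,0,0,1],[-2,1,123,0,0,0,1],[-2,1,123,0,0,0,1]]' 15
```

```text
time: 8.9
position: [0.4643, -0.2235, 0.0252]
tool_rot: [3.058, 0.719, 0.001]
ft_force: [-0.9, 0.6, 3.7]
grip_width: 0.227
```

```bash
python3 -m handwheel '[[0,0,0,0,0,0,0],[0,0,0,0,0,0,0],[0,0,-40,0,0,0,0],[0,0,-90,0,0,0,0],[0,0,-123,0,0,0,0],[0,0,-123,0,0,0,0],[0,0,-123,0,0,0,0]]'; python3 shot.py w6; python3 knob.py w6
```

```text
time: 9.78
position: [0.4633, -0.2232, 0.1466]
tool_rot: [-3.058, -0.719, 0.002]
ft_force: [-0.9, 0.7, -0.5]
grip_width: 0.503
9.775 [ 0.46332641 -0.22319781  0.14661084] [-3.05750242e+00 -7.18576242e-01  1.92527651e-03] [-0.91655693  0.72802798 -0.45500463] 0.5027222480764851
```

View pics/w6c.png

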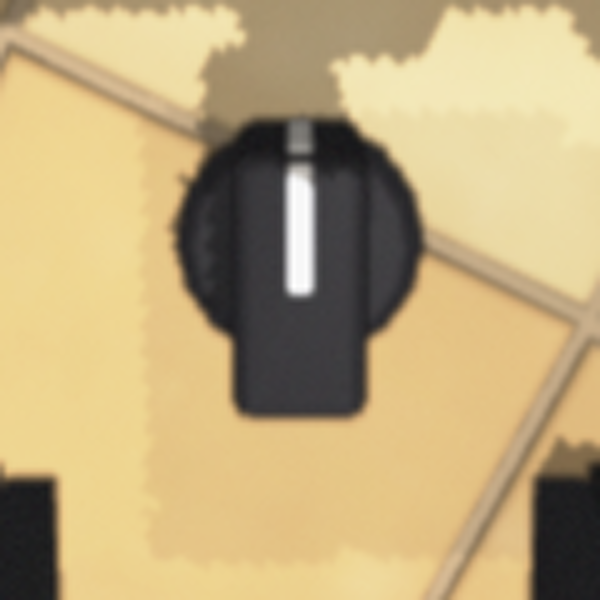

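```bash
python3 - <<'E'
import pickle
from h import *
from bench import ctrl
st,W=pickle.load(open('pics/w6.pkl','rb'));print(ctrl.get_state()['position'])
f=lambda u,v,z:plane(W,220+u/5,150+v/5,z)
T=R.from_rotvec(st['tool_rot']).as_matrix();x=T[:,0];print('yaw',np.degrees(np.arctan2(x[1],x[0])))
a=f(301,157,.036);b=f(300,414,.036);c=(a+b)/2
print(np.linalg.norm(a-b),'centre',c,'in tool',T.T@(c-st['position']),np.degrees(np.arctan2(*(a-b)[[1,0]])))
print('rel grasp TCP', T.T@(c-[.4643,-.2235,.036]))
E
```

```text
[ 0.46303227 -0.22301786  0.14610919]
yaw 26.45137644186879
0.03773349566373484 centre [ 0.46519088 -0.22387528  0.036     ] in tool [0.00147967 0.00155254 0.11060783] 26.237602127885836
rel grasp TCP [ 6.30453934e-04  7.32829010e-04 -1.40440585e-06]
```

```bash
python3 -m handwheel '[[0,0,45,0,0,0,0],[0,0,90,0,0,0,0],[0,0,115,0,0,0,0],[0,0,123,0,0,0,0],[0,0,123,0,0,0,0],[0,0,123,0,0,0,1],[0,0,123,0,0,0,1],[0,0,123,0,0,0,1],[0,0,123,0,0,0,1]]' 40
python3 -m handwheel '[[0,0,-10,0,0,0,1],[0,0,-50,0,0,0,1],[0,0,-100,0,0,0,1],[0,0,-145,0,0,0,1],[0,0,-145,0,0,0,1],[0,0,-145,0,0,0,1]]'
python3 - <<'E'
from bench import ctrl
import cv2,numpy as np
s=ctrl.get_state();print(s)
cv2.imwrite('pics/w7.png',ctrl.get_image('wrist')[:,:,::-1])
print(ctrl.get_state()['position'])
E
```

```text
time: 10.95
position: [0.4644, -0.2237, 0.0252]
tool_rot: [3.057, 0.719, 0.001]
ft_force: [-0.6, 0.1, 3.3]
grip_width: 0.222
time: 11.7
position: [0.4635, -0.2232, 0.1692]
tool_rot: [-3.058, -0.719, 0.001]
ft_force: [0.1, 0.0, -0.6]
grip_width: 0.227
{'time': 11.7, 'joint_positions': array([ 0.85569679,  0.10635521, -0.48412037,  1.85682853,  0.05352305,
        1.19172084, -0.75484199]), 'qd': array([-0.00291338,  0.02203186,  0.00448739,  0.02072224,  0.00150621,
       -0.00187137, -0.00110624]), 'joint_torque': array([-5.51826926e-02, -3.40679884e+01, -1.58838104e+00, -3.11282980e+01,
       -7.91668799e-02, -8.25982983e-02,  1.62839446e-03]), 'position': array([ 0.46349798, -0.2231797 ,  0.16924197]), 'tool_rot': array([-3.05804121e+00, -7.19091579e-01,  1.13081997e-03]), 'ft_force': array([ 0.11963742,  0.0238969 , -0.58885454]), 'torque': array([0.05112573, 0.01936713, 0.00406997]), 'grip_width': 0.22674252364731445}
[ 0.4630518  -0.22300454  0.16844928]
```

View pics/w7.png

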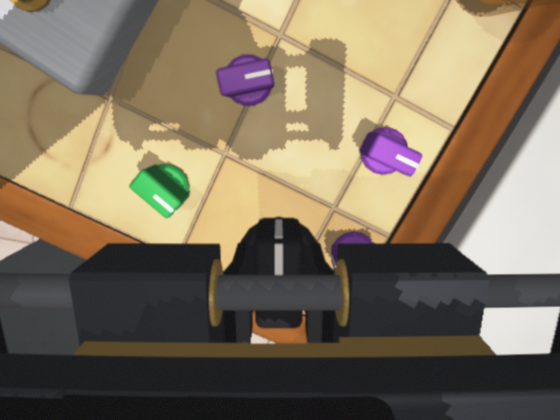

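```bash
python3 -m handwheel '[[25,-30,0,0,0,0.03,1],[62,-75,0,0,0,0.09,1],[100,-121,0,0,0,0.15,1],[138,-167,0,0,0,0.21,1],[176,-213,0,0,0,0.27,1],[210,-254,0,0,0,0.32,1],[228,-276,0,0,0,0.32,1],[228,-276,20,0,0,0.32,1],[228,-276,35,0,0,0.32,1],[228,-276,35,0,0,0.32,1],[228,-276,35,0,0,0.32,1]]'
python3 shot.py w8; python3 - <<'E'
from bench import ctrl
from h import *
s=ctrl.get_state();T=R.from_rotvec(s['tool_rot']).as_matrix();x=T[:,0];print(s['position'],np.degrees(np.arctan2(x[1],x[0])),s['ft_force'])
a=ctrl.get_image('scene')[:,:,::-1];b=ctrl.get_image('side')[:,:,::-1]
cv2.imwrite('pics/s8.png',np.hstack([cv2.resize(a[200:310,200:310],None,fx=3.6,fy=3.6,interpolation=cv2.INTER_CUBIC),cv2.resize(b[160:240,200:280],(396,396),interpolation=cv2.INTER_CUBIC)]))
E
```

```text
time: 13.12
position: [0.5452, 0.1242, 0.1344]
tool_rot: [3.133, 0.22, -0.0]
ft_force: [0.3, 0.4, 0.2]
grip_width: 0.225
13.125 [0.54524458 0.12415025 0.13441397] [ 3.13347382e+00  2.19775649e-01 -4.46496273e-04] [0.32407919 0.40063977 0.22844325] 0.22530846486556538
[0.54551175 0.12446676 0.13486526] 8.040390723838359 [ 1.27747362  0.51076855 -1.15793872]
```

View pics/s8.png

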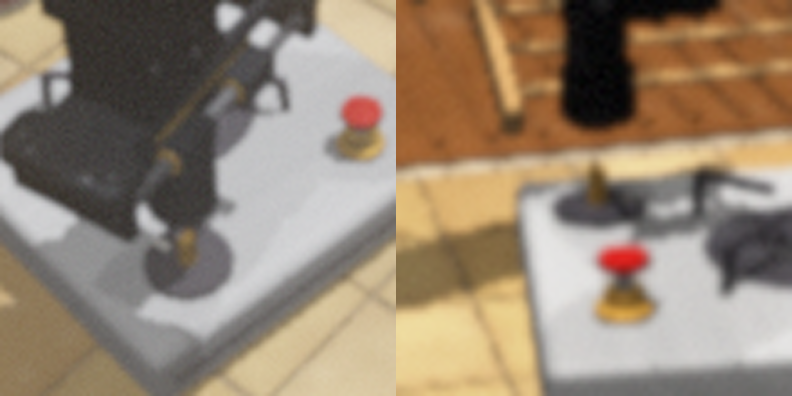

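View pics/w8.png

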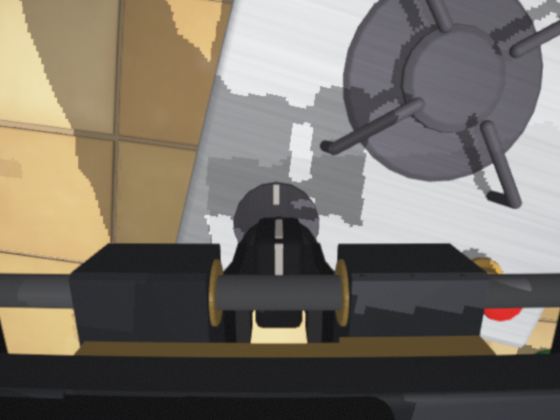

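```bash
python3 -m handwheel '[[-0.4,-1,10,0,0,0,1],[-0.4,-1,18,0,0,0,1],[-0.4,-1,22,0,0,0,1],[-0.4,-1,22,0,0,0,1],[-0.4,-1,22,0,0,0,1]]'
python3 - <<'E'
from bench import ctrl
from h import *
P=[]
for i in range(4):
    P.append(ctrl.get_state()['position']); 
    im=ctrl.get_image(['wrist','side','scene','wrist'][i]); cv2.imwrite(f'pics/x9_{i}.png',im[:,:,::-1])
print(np.array(P).round(4),np.mean(P,0),ctrl.get_state()['ft_force'])
a=cv2.imread('pics/x9_2.png');b=cv2.imread('pics/x9_1.png')
cv2.imwrite('pics/s9.png',np.hstack([cv2.resize(a[230:290,220:280],(396,396),interpolation=cv2.INTER_CUBIC),cv2.resize(b[170:220,215:265],(396,396),interpolation=cv2.INTER_CUBIC)]))
E
```

```text
time: 13.9
position: [0.5448, 0.1263, 0.1127]
tool_rot: [3.134, 0.223, 0.0]
ft_force: [0.1, 0.2, -1.4]
grip_width: 0.226
[[0.5448 0.1263 0.1127]
 [0.5448 0.1263 0.1128]
 [0.5448 0.1263 0.1128]
 [0.5448 0.1263 0.1128]] [0.54481665 0.12631459 0.11275163] [ 0.11517155 -0.47141227 -1.12353473]
```

View pics/s9.png

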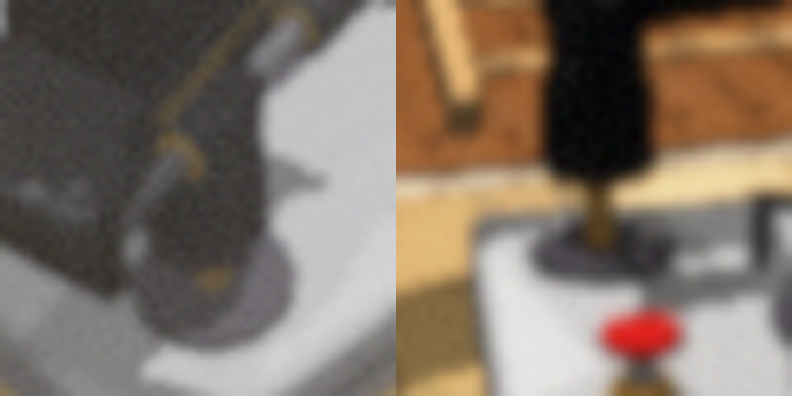

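```bash
python3 -m handwheel '[[0,0.9,0,0,0,0,1],[0,0.9,2,0,0,0,1],[0,0.9,4,0,0,0,1],[0,0.9,6,0,0,0,1],[0,0.9,7,0,0,0,1],[0,0.9,7,0,0,0,1]]'
```

```text
time: 14.85
position: [0.5447, 0.1254, 0.1054]
tool_rot: [3.134, 0.223, -0.0]
ft_force: [-0.5, 0.5, -0.3]
grip_width: 0.224
```

```bash
python3 -m handwheel '[[0,0,2,0,0,0,1],[0,0,4,0,0,0,1],[0,0,5,0,0,0,1],[0,0,5,0,0,0,1]]'
```

```text
time: 15.35
position: [0.5447, 0.1253, 0.1004]
tool_rot: [3.134, 0.223, -0.0]
ft_force: [-0.1, 0.2, -0.3]
grip_width: 0.224
```

```bash
python3 -m handwheel '[[0,0,3,0,0,0,1],[0,0,6,0,0,0,1],[0,0,8,0,0,0,1],[0,0,8,0,0,0,1]]';python3 -m handwheel '[[0,0,2,0,0,0,1],[0,0,4,0,0,0,1],[0,0,5,0,0,0,1],[0,0,5,0,0,0,1]]'
```

```text
time: 15.85
position: [0.5447, 0.1254, 0.0924]
tool_rot: [3.134, 0.223, -0.0]
ft_force: [0.4, -0.5, -0.6]
grip_width: 0.229
time: 16.35
position: [0.5449, 0.1254, 0.088]
tool_rot: [3.133, 0.223, 0.001]
ft_force: [-3.0, -0.4, 6.4]
grip_width: 0.229
```

```bash
python3 -m handwheel '[[0,0,1,0,0,0,1],[0,0,2,0,0,0,1],[0,0,3,0,0,0,1],[0,0,3,0,0,0,1]]' 55;python3 -m handwheel '[[0,0,1,0,0,0,1],[0,0,2,0,0,0,1],[0,0,2,0,0,0,1],[0,0,2,0,0,0,1]]'
```

```text
time: 16.85
position: [0.5451, 0.1254, 0.0869]
tool_rot: [3.132, 0.223, 0.001]
ft_force: [-7.1, -1.9, 15.7]
grip_width: 0.222
time: 17.35
position: [0.5452, 0.1255, 0.0866]
tool_rot: [3.131, 0.222, 0.001]
ft_force: [-11.1, -3.0, 28.3]
grip_width: 0.223
```

```bash
python3 -m handwheel '[[0,0,-1,0,0,0,1],[0,0,-1,0,0,0,1],[0,0,-1,0,0,0,1],[0,0,-1,0,0,0,1]]'
python3 shot.py w10; python3 - <<'E'
from bench import ctrl
from h import *
a=ctrl.get_image('scene')[:,:,::-1];b=ctrl.get_image('side')[:,:,::-1];w=cv2.imread('pics/w10.png')
z=lambda c:cv2.resize(c,(390,390),interpolation=cv2.INTER_CUBIC)
cv2.imwrite('pics/s10.png',np.hstack([z(a[210:300,215:305]),z(b[165:235,205:275])]))
cv2.imwrite('pics/s10b.png',np.hstack([z(a[110:260,270:420]),z(w[90:290,180:380])]))
s=ctrl.get_state();print(s['position'],s['ft_force'],s['grip_width'],s['time'])
E
```

```text
time: 17.85
position: [0.5451, 0.1255, 0.0867]
tool_rot: [3.132, 0.223, 0.001]
ft_force: [-8.3, -2.5, 23.6]
grip_width: 0.226
17.85 [0.54511734 0.12550364 0.08671538] [3.13182936e+00 2.22513996e-01 1.09714078e-03] [-8.28296697 -2.5268034  23.583613  ] 0.2264000824356144
[0.54513141 0.12550296 0.0867611 ] [-8.7881078  -2.46513123 23.18973429] 0.22658644387988414 18.0
```

View pics/s10.png

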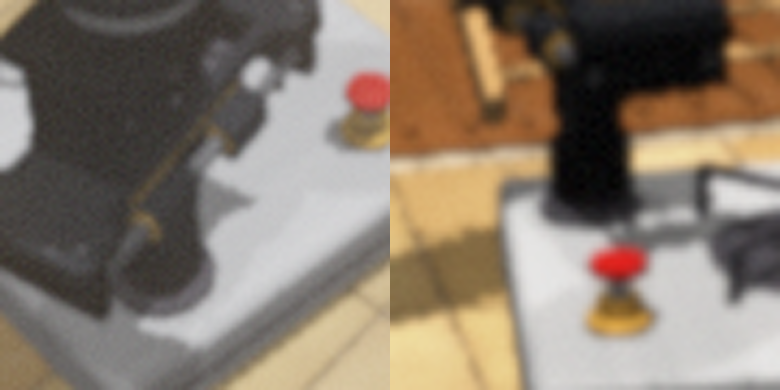

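View pics/s10b.png

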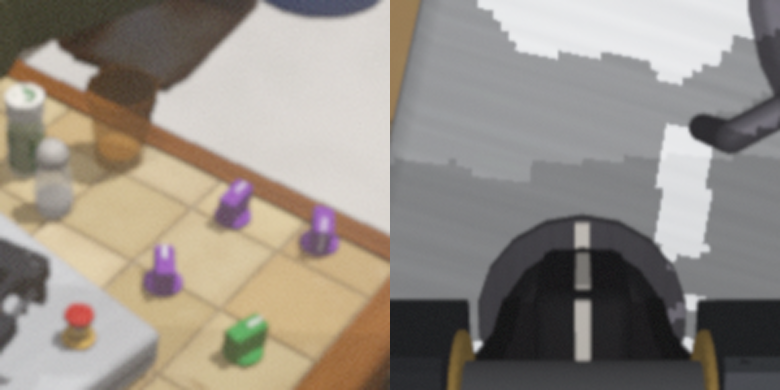

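The knob skirt sits on the bezel and its pointer line (crop x≈583) runs straight into the white tick. The primer is up, and the shaker, pot, glass and look-alikes stand as they did. The tap is held at its stop with about 23 N, so I'm handing in.

```bash
python3 -c "
from bench import ctrl
ctrl.close_job()"
```

```text
the job is handed in; nothing more can be done
```

The job is handed in at 18 s of the 51 s allowed, with the black knob gripped and held on the tap at what reads as its lower stop. No verdict is reported.

- **Priming:** I pressed the primer to its hard stop, held it for about half a second and let it go. The later pictures show it up again. The wrist force there peaked at about 49 N through the fingertips, more than I meant. It stayed under the 120 N wrist limit. I took the 40 N limit to cover only the arm and gripper body, not the fingertips.
- **Knob:** I picked up the black knob, turned it to the flat of the shaft (about 8° in the world frame) and lowered it. It went the first 16 mm or so onto the shaft with no measurable force. It then met the spring and came to a hard stop about 5 mm further down.
- **Last checks:** The pointer line runs straight into the bezel's white tick and the skirt sits right down at the bezel. The last reading was about 23 N downward, with the grip opening at about 20 mm (the bar's width). The force also had a sideways part of about 9 N.
- **Other objects:** The salt shaker, spice pot, amber glass and the look-alikes look unmoved in the last picture.
- **Disagreement:** The scene camera placed the tap about 5 mm away from where the wrist camera did. I used the wrist camera, corrected by a trial grasp of the knob, and the free insertion confirmed it.

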